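# Lever a heavy instrument base up onto its swing-down legs

## Robot

A 6-joint arm with a two-finger parallel gripper is mounted at the origin on the work surface; the furniture and walls round the work are solid. World frame = base frame: x ahead of the robot, y to its left, z up, the work surface at z = 0. Lengths are in m, angles in degrees, forces in N, time in s.
With the tool pointing down it reaches from about 0.3 to 0.75 m from the base axis. Payload 8.5 kg.
Tool frame: the origin (TCP) lies on the centre line of the jaws, within the pads' length; the fingertips stand 19 mm ahead of it and the grasp point (between the pads) is the TCP (env.tcp_to_tips is the z of the fingertips in the tool frame, in m); z points along the fingers, y is the line along which they close (so a half turn about z gives the same grasp; the last joint's range is limited). The gripper opens to 85 mm and grips with 20 to 120 N. Pads are 22 mm wide; open, the fingers measure 114 mm over their backs; the gripper's body (76 mm by 85 mm) begins 54 mm behind the grasp point. The pads swing forward as they close: fully open they stand 13 mm farther back than shut.
Start: joints at [-88.711, 21.807, 74.336, -0, 83.858, -12.336], TCP at [0.13, -0.535, 0.25] pointing down, gripper open.
Joint ranges: [-178.18, 178.18], [-50.72, 133.34], [12.68, 142.11], [-81.47, 261.47], [9.98, 163.14], [-165.26, 165.26]. Speed limits (degrees/s): [136.94, 136.94, 180, 180, 180, 180].

## Interface

Orientations are given as a 3x3 rotation matrix whose columns are the frame's x, y, z axes.
In Python, from rig import env gives the robot as it stands.
- The arm moves only by the tool servo_tool, never from a script. Its argument "steps" is a list of rows, each an object of numbers: "tx", "ty", "tz": the shift along the world's x, y, z in cm; "yaw": the turn about the world's z in degrees; "claw": the finger opening in cm, from 0 to 8.54. In form: [{"tx": .., "ty": .., "tz": .., "yaw": .., "claw": ..}, ...]. A call has 1 to 20 rows; each row shifts and turns the commanded pose from where the row before left it; what a row does not reach is not made up. A row lasts 1/10 s, in which the tool goes at most 50 mm and 8.59 degrees, less where a joint would pass 70% of its speed; a pose out of reach is approached as far as the arm can. A call with a gripper value outside its range is refused whole. The fingers move at their own pace and stop on an object; "newtons" is the grip in N (left out, the last holds). Time passes only in rows, so rows that do not move let the fingers close. It gives the time, the measured TCP pose, the force, the opening and the grip force at its end, in the units of the state.
- env.observe(): the state, without advancing time (a new reading comes with each control period).
- env.get_image(name): name is "scene" or "side" or "wrist"; returns (picture, depth): 420x560x3 uint8, red, green, blue; 420x560 float32, m along the optical axis (not along the pixel's ray), 0 where there is no reading.
- env.camera_model(name): a dict with "fovy" (degrees; the focal length in pixels is half the picture's height over the tangent of half this angle, whatever the lens; pixels are square), "cx", "cy" (the principal point, pixels), "T" (4x4, takes a point from camera to world coordinates). Camera axes: x right, y down, z forward; pixel columns grow to the right and rows downward; lengths in m; the calibration is good to about 2 mm. A picture is of the moment at which its call begins: read the wrist's pose just before it. camera_model takes no time and is no camera call; for the wrist camera it gives the pose at the moment of the call.
- env.close_job(): hands the job in; it is judged then, once.
The state is a dict: "time_s": time; "q": joint angles; "qvel": joint speeds; "joint_efforts": joint torques, N m; "position": TCP position; "tool_rot": TCP orientation; "ft_force": force on the tool from outside, world axes, zero at the start; "wrist_torque": the same for the moment, N m; "grip_width": finger opening in m; "gripper_force": force on a finger pad.
Only numpy, scipy, OpenCV 4.12 (cv2) and the standard library are available. Lean on these libraries where they do the work, as an engineer would, in place of code of your own. Each camera call takes 0.05 s, during which the arm holds its last target. There are 200 camera calls.

## Task

Take the pry bar by its grip, slide its toe over the fulcrum block and under the middle of the heavy base's front edge until it meets the rib, and slowly lever the edge up just far enough for the two side legs to swing upright - no more than a few millimetres further. Then ease it down gently so that the base stands on its legs, and let go of the bar, leaving it on the fulcrum or lying on the bench. Do not shove the base along the bench, touch it with the gripper or disturb the glassware and vials.

Things in the scene. Friction and masses are not known exactly. Their poses are not given: they have to be found in the camera images.
- bar_grip (a point): centre of the black grip (110 long, 22 wide, 24 mm high; 52.5 mm behind to 57.5 mm ahead of this point) of the 265 mm, 0.25 kg pry bar, which starts flat on the bench. x runs along the bar to the toe, whose end is 212.5 mm ahead; z up when the bar lies flat. The bar's flat underside is 12 mm below this point, the top of its 20 mm wide, 8 mm thick blade 4 mm below
- bar_toe (a point): end of the pry bar's toe, middle of its 5 mm thickness and 20 mm width (last 40 mm of the blade is 5 mm thick, top flush with the blade's top); same axes as bar_grip
- base: loose dark steel base, 3.5 to 7 kg, a slab 150 (x) by 160 (y) by 30 mm on four 28 mm high feet, with a round boss on top (to 100 mm). Origin: on the bench under its centre; -x is its front, z up. A rib 60 mm wide hangs under the slab, down to 6 mm above the bench, its face 32 mm behind the front face: it stops the bar's toe
- base_lip (a point): middle of the lower edge of the base's front face (28 mm above the bench at the start); the edge that the bar lifts; axes as the base's
- base_rear (a point): bottom of the base at the middle of its rear edge (bench height at the start); axes as the base's
- legs (a joint): angle of the two side legs on one shaft, 15 mm behind the front face, 40 mm above the bench: 0 = square to the base (at their stop), positive = feet splayed rearward. Gravity and a light spring swing them down by themselves as the edge rises; they start at 0.5 to 0.8 rad, dragging on the strips, and reach 0 when the shaft is 44 mm above the strips (edge raised about 6 to 13 mm)
- foot (a point): lower end of the legs (middle between the two), 44 mm from their shaft
- strips: two fixed steel strips 18 mm wide and 85 mm long on the bench, one under each leg, with the base's axes
- strip_top (a point): top face of one strip below the leg shaft; 2 to 7 mm above the bench
- ridge (a point): middle of the rounded top ridge of the fixed steel fulcrum block, 32 mm above the bench, 42 to 55 mm in front of the base's front face; ridge along its y axis, 60 mm long; x axis roughly that of the base
- bar: the pry bar itself; origin on its underside at mid-length, axes as bar_grip
- flask_a: conical glass flask, 64 mm wide and 105 mm tall, a bystander; origin under its centre
- beaker_a: small glass beaker, 61x55x70 mm, a bystander; origin under its centre
- vial_1: white vial with white cap, 27 mm wide, 48 mm tall, a bystander; origin under its centre
- vial_2: white vial with dark cap, 28 mm wide, 52 mm tall, a bystander; origin under its centre

How it is judged (in metres and radians):
On the way, in this order (a step that is already met when the one before it is completed fails the run):
1. the bar's toe is under the front edge of the base, at least 20 mm in and within 20 mm of its middle (x of bar_toe in the frame of base above -0.055 m and y of bar_toe in the frame of base between -0.02 and 0.02 m and z of bar_toe in the frame of base below 0.03 m), for 0.1 s.
2. the edge is raised on the bar and the legs have swung down square to the base (value of joint legs below 0.06 rad and contact force between bar and base above 3 N), for 0.1 s.
At the end, for the whole second after the job is handed in: the base stands at rest on its legs: legs within 0.08 rad of square to the base, more than 5 N on the strips, front edge over 31 mm up; the bar lies at rest on the fulcrum or bench (below 0.12 m) (value of joint legs below 0.08 rad and contact force between base and strips above 5 N and height (world z) of base_lip above 0.031 m and linear speed of base below 0.01 m/s and linear speed of bar below 0.02 m/s and height (world z) of bar below 0.12 m); the robot touches nothing.
It fails at once if rough levering: more than 60 N between bar and base, or the base raised, dropped or bumped faster than 30 mm/s (contact force between bar and base above 60 N or linear speed of base above 0.03 m/s).
It fails at once if lifted too far: legs down and their feet more than 6 mm above the strips (value of joint legs below 0.1 rad and z of foot in the frame of strip_top above 0.006 m).
It fails at once if the base is shoved along the bench: its rear edge moves more than 6 mm (distance of base_rear from where it was at the start of the episode above 0.006 m).
It fails at once if the gripper or arm touches the base (contact force between any of the fingers, the arm and base above 2 N).
It fails at once if a bystander is moved more than 20 mm (distance of any of flask_a, beaker_a, vial_1, vial_2 from where it was at the start of the episode above 0.02 m).
It also fails if it takes over 51 s, if anything falls off the work surface, if the arm or the gripper's body presses on something with over 40 N, if the wrist force passes 120 N, or if a joint passes its speed limit or range.

## Working session

There is one attempt and no reset: what is moved stays moved. The work goes in short steps, Python scripts to look and compute and a tool call to move; the robot and the scene stay as the last step left them, time stands still between calls to the robot, and variables do not carry over. Pictures are saved under pics/ and viewed, at most 10 in all, crops included, and the job is handed in when it is done.

Besides the shell and the picture viewer there is one more tool, called after "Emit:" as a command line: name --argument value ..., lists and objects as JSON in quotes. servo_tool: Moves the arm, as the interface text tells. Its arguments: {"type":"object","properties":{"steps":{"type":"array"},"newtons":{"type":"number"}},"required":["steps"]}

```bash
mkdir -p pics; ls; cat > h.py <<'E'
import numpy as np, cv2
from rig import env
def shot(n,f):
    m=env.camera_model(n); im,d=env.get_image(n); np.savez('pics/'+f+'.npz',im=im,d=d,**{k:np.array(m[k]) for k in('fovy','cx','cy','T')})
    cv2.imwrite('pics/'+f+'.png',im[:,:,::-1]); return im,d,m
def cloud(f):
    z=np.load('pics/'+f+'.npz'); d=z['d']; h,w=d.shape; fl=h/2/np.tan(np.radians(z['fovy'])/2)
    v,u=np.mgrid[:h,:w]; P=np.stack([(u-z['cx'])/fl*d,(v-z['cy'])/fl*d,d],-1)
    P=P@z['T'][:3,:3].T+z['T'][:3,3]; P[d==0]=np.nan; return P,z['im']
E
python3 - <<'E'
from h import *
o=env.observe(); print(o['time_s'],o['position'],o['tool_rot'],o['grip_width'])
a=shot('scene','s0')[0]; b=shot('side','d0')[0]
for n in('scene','side'):
  m=env.camera_model(n);print(n,m['fovy'],m['T'].round(3).tolist())
E
```

```text
pics
0.0 [ 0.12955804 -0.53424414  0.2496985 ] [[ 9.71866626e-01  2.35531869e-01 -2.20455831e-05]
 [ 2.35531637e-01 -9.71865528e-01  1.49821405e-03]
 [ 3.31451813e-04 -1.46125667e-03 -9.99998877e-01]] 0.08589310778658149
scene 42.227071830225164 [[0.375, 0.586, -0.719, 1.401], [0.927, -0.236, 0.291, -0.354], [0.001, -0.776, -0.631, 0.945], [0.0, 0.0, 0.0, 1.0]]
side 47.309334104864156 [[0.853, -0.438, 0.282, 0.083], [-0.521, -0.708, 0.476, -0.53], [-0.008, -0.553, -0.833, 1.114], [0.0, 0.0, 0.0, 1.0]]
```

View pics/s0.png

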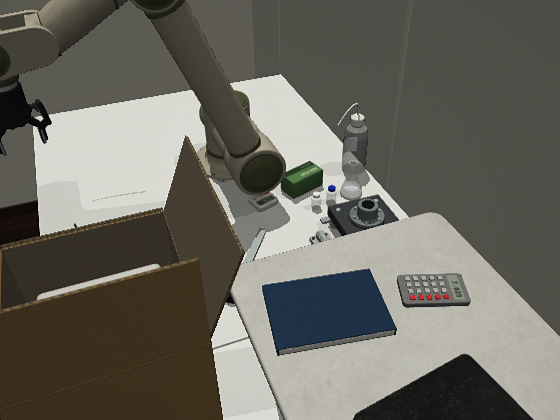

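View pics/d0.png

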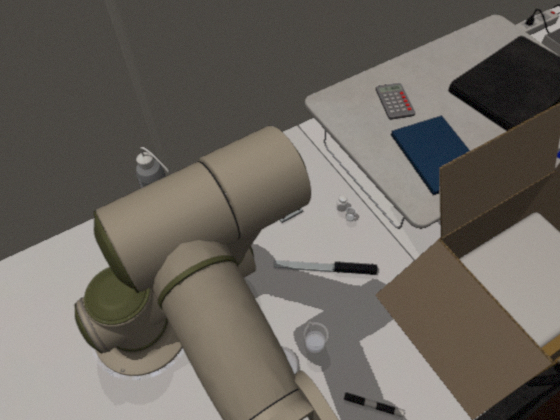

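The scene view shows the base at (365,215), the vials at (317,200) and (331,192), the flask at (352,185) and part of the bar at (257,245). In the side view the bar runs from (275,265) to its grip end at (377,268), and the beaker is at (315,338). The arm hides the base there.

```bash
python3 - <<'E'
from h import *
P,im=cloud('s0'); Q,jm=cloud('d0')
for u,v in [(365,200),(330,205),(385,200),(350,235),(405,215),(317,195),(331,188),(352,192),(320,236),(257,245),(262,232),(265,202),(300,180),(240,290),(350,135),(300,290),(437,214),(240,255)]: print('s',u,v,P[v,u].round(3),im[v,u])
for u,v in [(276,265),(305,266),(336,267),(356,268),(375,269),(315,338),(343,203),(351,215),(290,217),(370,404),(310,105),(400,222),(385,295),(290,360),(152,165),(440,205)]: print('d',u,v,Q[v,u].round(3),jm[v,u])
E
```

```text
s 365 200 [0.463 0.221 0.103] [47 50 49]
s 330 205 [0.391 0.159 0.052] [109 113 110]
s 385 200 [ 0.367  0.345 -0.002] [221 220 212]
s 350 235 [0.649 0.079 0.184] [191 189 178]
s 405 215 [ 0.449  0.361 -0.   ] [221 220 214]
s 317 195 [0.33  0.149 0.045] [212 213 203]
s 331 188 [0.322 0.195 0.05 ] [ 27  45 154]
s 352 192 [0.324 0.26  0.02 ] [158 161 159]
s 320 236 [0.467 0.097 0.026] [113 119 115]
s 257 245 [ 0.419 -0.056  0.006] [172 179 172]
s 262 232 [ 0.376 -0.028  0.006] [168 175 170]
s 265 202 [0.271 0.019 0.016] [48 51 44]
s 300 180 [0.255 0.13  0.05 ] [61 89 52]
s 240 290 [ 0.712 -0.184  0.185] [192 190 179]
s 350 135 [0.211 0.302 0.134] [70 71 68]
s 300 290 [ 0.768 -0.084  0.2  ] [32 52 71]
s 437 214 [0.66  0.288 0.186] [177 176 166]
s 240 255 [ 0.901 -0.226  0.457] [80 69 55]
d 276 265 [ 0.36  -0.029  0.01 ] [84 85 82]
d 305 266 [ 0.423 -0.07   0.007] [140 141 137]
d 336 267 [ 0.485 -0.119  0.021] [24 23 29]
d 356 268 [ 0.524 -0.15   0.025] [23 22 22]
d 375 269 [ 0.564 -0.177  0.023] [25 24 22]
d 315 338 [ 0.335 -0.247  0.029] [156 155 159]
d 343 203 [0.607 0.025 0.037] [127 124 122]
d 351 215 [ 0.605 -0.016  0.032] [167 166 168]
d 290 217 [0.471 0.08  0.005] [72 74 75]
d 370 404 [ 0.358 -0.429  0.016] [99 95 90]
d 310 105 [0.645 0.258 0.19 ] [152 150 142]
d 400 222 [ 0.696 -0.108  0.044] [138 135 130]
d 385 295 [ 0.457 -0.299  0.226] [101  87  72]
d 290 360 [ 0.26  -0.258  0.018] [156 154 156]
d 152 165 [0.201 0.322 0.153] [77 74 74]
d 440 205 [ 0.586 -0.253  0.387] [88 82 70]
```

```bash
python3 - <<'E'
from h import *
im=cv2.imread('pics/s0.png')[150:300,200:430]; im2=cv2.imread('pics/d0.png')[170:380,230:440]
cv2.imwrite('pics/c0.png',np.vstack([cv2.resize(im,(600,391),interpolation=2)]))
E
```

```text
(no output)
```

View pics/c0.png

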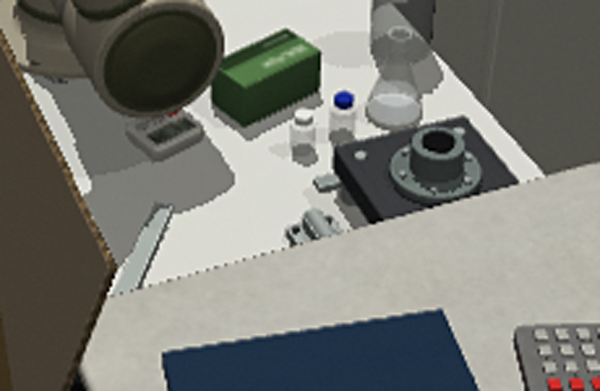

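The crop shows the base's front facing roughly world -y, with the fulcrum in front of it at crop (318,225). The bar lies diagonally to the left. Next I'll check obstacles near the path.

```bash
python3 - <<'E'
from h import *
A=np.vstack([cloud(f)[0].reshape(-1,3) for f in('s0','d0')])
A=A[np.isfinite(A).all(1)]
print('rows y, cols x 0.20..0.76 step .04, cm max z (<60cm)'); 
for y in np.arange(.4,-.6,-.04):
  r=[]
  for x in np.arange(.2,.78,.04):
    k=(abs(A[:,0]-x)<.02)&(abs(A[:,1]-y)<.02)&(A[:,2]<.6); r.append('%3d'%(100*A[k,2].max()) if k.sum()>2 else '  .')
  print('%.2f'%y,*r)
E
```

```text
rows y, cols x 0.20..0.76 step .04, cm max z (<60cm)
0.40  56  55  54  53  54  55  57  58  59  59  59  59  59  59  53
0.36  18  14   0   0   0   0   0   .   .   .   .   0   0   0   .
0.32  22  14   0   0   0   0   0   .   .   .   .   0  18   0   .
0.28  22  19  10  10   .   6   6   7   6   .   0  18  19  18  18
0.24  19  19  10  10   .   5   9  10  10   .   0  18  19  19  18
0.20   5   5   3   5   .   6  10  10  10   .   0  19  19  19  18
0.16   5   5   0   4   2   6   6   7   6   .   0  18  19  19  19
0.12   5   5   5   4   0   0   3   3   .   0   0  18  19  19  19
0.08  16  17  17   0   0   0   3   3   1   0   0  19  18  19  20
0.04  19  19  19  16   0   0   0   0   0   0   5  19  18  19  20
0.00   0  29  28  17   1   0   0   0   0   0   3  18  19  18  20
-0.04  16  39  38  16   1   1   0   0   0   0   0  18  19  19  20
-0.08  16  50  48   0   0   1   1   1   0   0   0  19  19  20  21
-0.12  41  57  58   0   0   0   1   2   2   0   0  19  18  20  20
-0.16  47  48  59  59   0   0   0   0   3   2   1  19  19  20  20
-0.20   .  56  59  59   0   0   0   0   0   2  46  46  46  46  46
-0.24  59   1  59  59   7   0   0   0   0   .  46  46  46  46  46
-0.28   .   2   2   7   7   0  22  26  29  32  37  37  37  37  37
-0.32  56   .   0   0   0   0  22  26  29  31  31  22  22  22  22
-0.36  55   0   0   1   0   0  23  26  29  31  31  22  22  22  22
-0.40  53   .   0   2   2   0  23  26  29  32  31  22  22  22  22
-0.44  54   .   0   0   2   2  23  26  29  32  31  22  22  22  22
-0.48  54   .   .   .   0   2  23  26  29  31  31  22  22  22  22
-0.52  52   .   .   .   .   .  23  26  29  31  31  22  22  22   1
-0.56   .   .   .   .   .   .  23  26  29  31  32  31  31  31  10
```

Emit:
servo_tool --steps '[{"tx": 1.6, "ty": 3.1, "tz": 0.3, "yaw": 8}, {"tx": 1.6, "ty": 3.1, "tz": 0.3, "yaw": 8}, {"tx": 1.6, "ty": 3.1, "tz": 0.3, "yaw": 8}, {"tx": 1.6, "ty": 3.1, "tz": 0.3, "yaw": 8}, {"tx": 1.6, "ty": 3.1, "tz": 0.3, "yaw": 8}, {"tx": 1.6, "ty": 3.1, "tz": 0.3, "yaw": 8}, {"tx": 1.6, "ty": 3.1, "tz": 0.3, "yaw": 8}, {"tx": 1.6, "ty": 3.1, "tz": 0.3, "yaw": 8}, {"tx": 1.6, "ty": 3.1, "tz": 0.3, "yaw": 8}, {"tx": 1.6, "ty": 3.1, "tz": 0.3, "yaw": 8}, {"tx": 2, "ty": 3.1, "tz": 0.3, "yaw": 8}, {"tx": 2, "ty": 3.1, "tz": 0.3, "yaw": 8}, {"tx": 2, "ty": 3.1, "tz": 0.3, "yaw": 8}, {"tx": 2, "ty": 3.1, "tz": 0.3, "yaw": 8}, {"tx": 2.5, "ty": 3, "tz": 0.3, "yaw": 8}, {"tx": 2.5, "ty": 2.5, "tz": 0.3, "yaw": 8}, {}, {}]'

```text
invalid input at $.steps[0]: expected keys tx, ty, tz, yaw, claw
```

```bash
python3 - <<'E'
from h import *
shot('wrist','w1'); print(env.camera_model('wrist')['T'].round(3))
shot('side','d1'); shot('scene','s1')
E
```

```text
[[ 0.236 -0.938 -0.253  0.194]
 [-0.972 -0.228 -0.061 -0.519]
 [ 0.     0.26  -0.966  0.374]
 [ 0.     0.     0.     1.   ]]
```

View pics/w1.png

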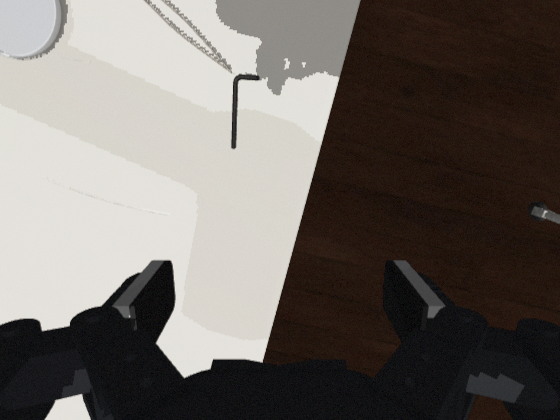

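The wrist view shows only the bench edge, because the move was refused: every key is required. Resending it in full.

Emit:
servo_tool --steps '[{"tx": 1.6, "ty": 3.1, "tz": 0.3, "yaw": 8, "claw": 8.5}, {"tx": 1.6, "ty": 3.1, "tz": 0.3, "yaw": 8, "claw": 8.5}, {"tx": 1.6, "ty": 3.1, "tz": 0.3, "yaw": 8, "claw": 8.5}, {"tx": 1.6, "ty": 3.1, "tz": 0.3, "yaw": 8, "claw": 8.5}, {"tx": 1.6, "ty": 3.1, "tz": 0.3, "yaw": 8, "claw": 8.5}, {"tx": 1.6, "ty": 3.1, "tz": 0.3, "yaw": 8, "claw": 8.5}, {"tx": 1.6, "ty": 3.1, "tz": 0.3, "yaw": 8, "claw": 8.5}, {"tx": 1.6, "ty": 3.1, "tz": 0.3, "yaw": 8, "claw": 8.5}, {"tx": 1.6, "ty": 3.1, "tz": 0.3, "yaw": 8, "claw": 8.5}, {"tx": 1.6, "ty": 3.1, "tz": 0.3, "yaw": 8, "claw": 8.5}, {"tx": 2, "ty": 3.1, "tz": 0.3, "yaw": 8, "claw": 8.5}, {"tx": 2, "ty": 3.1, "tz": 0.3, "yaw": 8, "claw": 8.5}, {"tx": 2, "ty": 3.1, "tz": 0.3, "yaw": 8, "claw": 8.5}, {"tx": 2, "ty": 3.1, "tz": 0.3, "yaw": 8, "claw": 8.5}, {"tx": 2.5, "ty": 3, "tz": 0.3, "yaw": 8, "claw": 8.5}, {"tx": 2.5, "ty": 2.5, "tz": 0.3, "yaw": 8, "claw": 8.5}, {"tx": 0, "ty": 0, "tz": 0, "yaw": 0, "claw": 8.5}, {"tx": 0, "ty": 0, "tz": 0, "yaw": 0, "claw": 8.5}]'

```text
time_s: 2.05
position: [0.4195, -0.0452, 0.2981]
tool_rot: [[-0.784, 0.621, -0.001], [0.621, 0.784, -0.0], [0.001, -0.0, -1.0]]
ft_force: [-0.8, -0.7, 0.1]
grip_width: 0.0847
gripper_force: 0.0
```

```bash
python3 - <<'E'
from h import *
shot('wrist','w2'); print(env.camera_model('wrist')['T'].round(3))
shot('side','d2')
E
```

```text
[[ 0.622  0.757  0.203  0.369]
 [ 0.783 -0.6   -0.163 -0.005]
 [-0.001  0.26  -0.966  0.422]
 [ 0.     0.     0.     1.   ]]
```

View pics/w2.png

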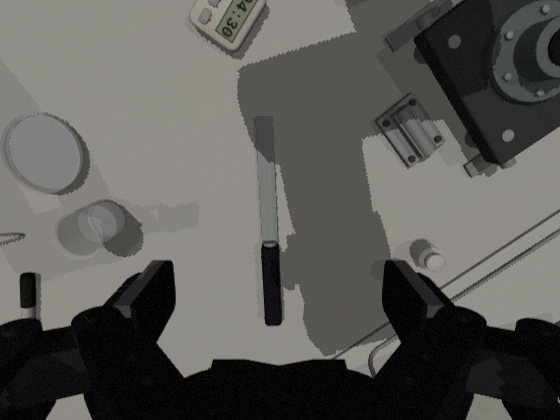

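The wrist view shows the bar from the toe at (263,117) to the tail at (272,325), the fulcrum at (410,130), and the base's front edge from (416,38) to (498,165). A small object stands at (428,257).

```bash
cat >> h.py <<'E'
def line(X):
    c=X.mean(0); d=np.linalg.svd(X-c)[2][0]; return c,d
def scene(f):
    P,im=cloud(f); 
    X=P.reshape(-1,3); ok=np.isfinite(X).all(1); X=X[ok]
    near=(X[:,0]>.36)&(X[:,0]<.56)&(X[:,1]>.12)&(X[:,1]<.3)
    t=X[near&(X[:,2]>.05)&(X[:,2]<.075)]; print('slab z',np.median(t[:,2]),len(t))
    return P,im,X,t
E
python3 - <<'E'
from h import *
P,im,X,t=scene('w2')
g=im.astype(int).max(2); v,u=np.mgrid[:420,:560]
roi=(u>240)&(u<295)&(v>105)&(v<335)
G=P[roi&(g<60)&(P[...,2]>.012)]; G=G[G[:,2]<.04]
c,d=line(G[:,:2]); s=(G[:,:2]-c)@d; print('grip',c,d,s.min(),s.max(),np.percentile(G[:,2],[10,50,90]), c+d*(s.min()+s.max())/2)
for uv in [(263,117),(264,120),(265,180),(268,235),(270,246),(271,285),(272,323),(268,117),(257,117),(278,290),(264,290)]: print(uv,P[uv[1],uv[0]].round(4),g[uv[1],uv[0]])
# front edge of slab: slab-top points, scan
r=cv2.minAreaRect((t[:,:2]*1000).astype(np.float32)); print('rect',r, cv2.boxPoints(r))
for uv in [(416,38),(440,80),(460,110),(485,150),(498,164),(455,41),(508,135),(440,15),(475,168),(400,45),(410,130),(400,115),(425,138),(428,257)]: print(uv,P[uv[1],uv[0]].round(4),im[uv[1],uv[0]])
f=X[(X[:,0]>.40)&(X[:,0]<.52)&(X[:,1]>.06)&(X[:,1]<.135)]
k=f[f[:,2]>.022]; print('fulc top',len(k),k[:,2].max()); 
if len(k)>10: print(line(k[:,:2]),k.mean(0),k.min(0),k.max(0))
E
python3 - <<'E'
import cv2
im=cv2.imread('pics/w2.png')[0:190,330:560]; cv2.imwrite('pics/c2.png',cv2.resize(cv2.convertScaleAbs(im,alpha=1.6),(690,570),interpolation=2))
E
```

```text
slab z 0.05808141003604719 13934
grip [ 0.52564691 -0.14009173] [ 0.80664854 -0.59103142] -0.05508297818982405 0.05906752991038132 [0.02188375 0.02378198 0.02491311] [ 0.52725398 -0.14126923]
(263, 117) [ 0.3603 -0.0207  0.0076] 70
(264, 120) [ 0.3636 -0.0219  0.0081] 72
(265, 180) [ 0.4188 -0.065   0.0084] 122
(268, 235) [ 0.4758 -0.1062  0.0075] 120
(270, 246) [ 0.4855 -0.1103  0.0193] 89
(271, 285) [ 0.5258 -0.1408  0.0239] 15
(272, 323) [ 0.569  -0.1737  0.0239] 24
(268, 117) [ 0.3639 -0.0162  0.0078] 68
(257, 117) [ 0.3561 -0.0261  0.0095] 67
(278, 290) [ 0.5368 -0.1383  0.0237] 12
(264, 290) [ 0.5262 -0.1526  0.0226] 17
rect ((475.6612548828125, 205.06729125976562), (117.32952880859375, 159.62158203125), 88.54125213623047) [[394.3829  148.4533 ]
 [553.9527  144.38979]
 [556.9396  261.68127]
 [397.3698  265.7448 ]]
(416, 38) [0.3966 0.1494 0.0392] [ 8  9 11]
(440, 80) [0.446  0.1479 0.0379] [18 16 17]
(460, 110) [0.4841 0.1477 0.0406] [12 13 18]
(485, 150) [0.5353 0.1458 0.0447] [ 9  7 11]
(498, 164) [5.795e-01 1.676e-01 1.000e-04] [50 50 48]
(455, 41) [0.4206 0.1693 0.0588] [73 75 72]
(508, 135) [0.5296 0.1654 0.0605] [115 118 112]
(440, 15) [0.3958 0.1951 0.0062] [55 57 55]
(475, 168) [0.5634 0.1409 0.0068] [88 93 89]
(400, 45) [0.3941 0.1454 0.0054] [56 56 55]
(410, 130) [0.4719 0.0983 0.029 ] [87 87 88]
(400, 115) [0.4516 0.0983 0.0293] [52 54 53]
(425, 138) [0.4886 0.1058 0.0318] [105 107 104]
(428, 257) [0.602  0.032  0.0461] [90 90 85]
fulc top 1048 0.033480223641174256
(array([0.4761097 , 0.10231291]), array([0.99982265, 0.01883253])) [0.4761097  0.10231291 0.02904976] [0.44699266 0.09302988 0.0220237 ] [0.50756714 0.11431139 0.03348022]
```

View pics/c2.png

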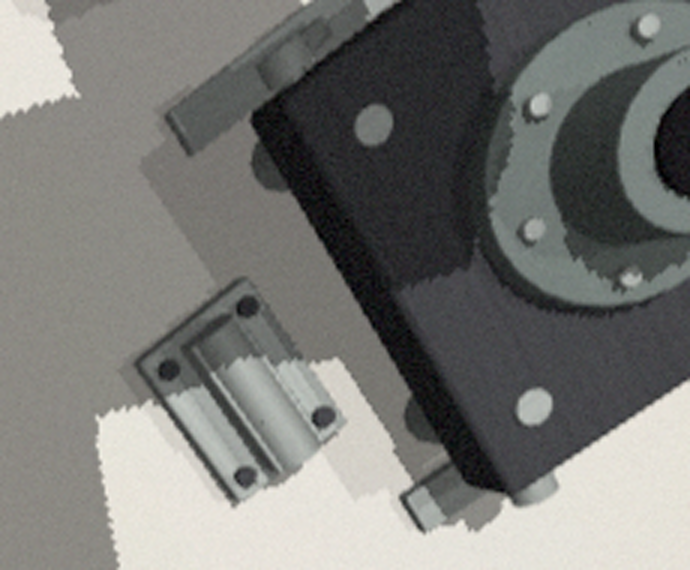

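The crop shows the ridge parallel to the front edge and about centred on it. Now I'll refine the ridge and check clearance around the grasp.

```bash
python3 - <<'E'
from h import *
P,im,X,t=scene('w2')
f=X[(X[:,0]>.45)&(X[:,0]<.505)&(X[:,1]>.06)&(X[:,1]<.135)]
for y in np.arange(.085,.125,.003):
  k=abs(f[:,1]-y)<.0015; print(round(y,3),np.median(f[k,2]).round(4) if k.sum() else None,end='; ')
A=np.vstack([cloud(f)[0].reshape(-1,3) for f in('s0','d0','d2','w2')]); A=A[np.isfinite(A).all(1)]
A=A[(A[:,2]>.06)&(A[:,2]<.4)]
for q in [(.529,-.143),(.55,-.158)]:
  r=np.hypot(A[:,0]-q[0],A[:,1]-q[1]); i=np.argsort(r)[:3000:300]; print(q); print(np.c_[A[i],r[i]].round(3))
e=X[(X[:,2]>.054)&(X[:,2]<.063)&(X[:,1]<.16)&(X[:,1]>.13)&(X[:,0]>.39)&(X[:,0]<.56)]
for x in np.arange(.41,.55,.02):
  k=abs(e[:,0]-x)<.01; print(round(x,2),np.percentile(e[k,1],3).round(4),end='; ')
E
```

```text
slab z 0.05808141003604719 13934
0.085 0.012; 0.088 0.012; 0.091 0.0119; 0.094 0.0206; 0.097 0.0284; 0.1 0.0305; 0.103 0.0314; 0.106 0.0312; 0.109 0.0298; 0.112 0.0261; 0.115 0.0249; 0.118 0.012; 0.121 0.0119; 0.124 0.012; (0.529, -0.143)
[[ 0.637 -0.141  0.181  0.108]
 [ 0.64  -0.177  0.183  0.116]
 [ 0.643 -0.186  0.176  0.122]
 [ 0.593 -0.252  0.393  0.126]
 [ 0.597 -0.254  0.386  0.13 ]
 [ 0.418 -0.071  0.385  0.133]
 [ 0.659 -0.182  0.183  0.136]
 [ 0.605 -0.258  0.372  0.138]
 [ 0.402 -0.085  0.303  0.14 ]
 [ 0.401 -0.084  0.31   0.141]]
(0.55, -0.158)
[[ 0.637 -0.158  0.177  0.087]
 [ 0.646 -0.147  0.186  0.096]
 [ 0.652 -0.168  0.187  0.103]
 [ 0.651 -0.193  0.17   0.107]
 [ 0.66  -0.166  0.186  0.11 ]
 [ 0.656 -0.199  0.177  0.113]
 [ 0.664 -0.135  0.183  0.116]
 [ 0.597 -0.267  0.356  0.119]
 [ 0.607 -0.265  0.363  0.121]
 [ 0.599 -0.272  0.35   0.124]]
0.41 0.149; 0.43 0.1484; 0.45 0.1481; 0.47 0.1474; 0.49 0.147; 0.51 0.1464; 0.53 0.1461; 0.55 0.1459;
```

Emit:
servo_tool --steps '[{"tx": 2.5, "ty": -2.2, "tz": -2.6, "yaw": 0.5, "claw": 7}, {"tx": 2.5, "ty": -2.2, "tz": -2.6, "yaw": 0.5, "claw": 6}, {"tx": 2.5, "ty": -2.2, "tz": -2.6, "yaw": 0.5, "claw": 6}, {"tx": 2.5, "ty": -2.2, "tz": -2.6, "yaw": 0.5, "claw": 6}, {"tx": 2.5, "ty": -2.2, "tz": -2.6, "yaw": 0.2, "claw": 6}, {"tx": 0, "ty": 0, "tz": -4, "yaw": 0, "claw": 6}, {"tx": 0, "ty": 0, "tz": -4, "yaw": 0, "claw": 6}, {"tx": 0, "ty": 0, "tz": -2, "yaw": 0, "claw": 6}, {"tx": 0, "ty": 0, "tz": 0, "yaw": 0, "claw": 6}, {"tx": 0, "ty": 0, "tz": 0, "yaw": 0, "claw": 6}]'

```text
time_s: 3.15
position: [0.5445, -0.1565, 0.0692]
tool_rot: [[-0.806, 0.592, 0.001], [0.592, 0.806, -0.0], [-0.001, 0.0, -1.0]]
ft_force: [-0.3, 0.8, -0.3]
grip_width: 0.0599
gripper_force: 0.0
```

```bash
python3 - <<'E'
from h import *
o=env.observe(); p=o['position']; R=o['tool_rot']; print(p,R[:,0])
shot('wrist','w3'); P,im=cloud('w3'); g=im.astype(int).max(2)
for v in range(60,420,30):
  k=(P[v,:,2]>.004)&(P[v,:,2]<.035)&(np.hypot(P[v,:,0]-p[0],P[v,:,1]-p[1])<.26); u=np.where(k)[0]
  u=u[(u>200)&(u<360)]
  if len(u): q=(P[v,u]-p)@R; print(v,len(u),'tool y %.4f..%.4f x %.4f z %.4f'%(q[:,1].min(),q[:,1].max(),q[:,0].mean(),np.median(P[v,u,2])),g[v,u[len(u)//2]])
E
```

```text
[ 0.54446822 -0.15653153  0.06918494] [-8.06149096e-01  5.91712003e-01 -7.34441911e-04]
60 40 tool y -0.0082..0.0111 x 0.0904 z 0.0081 154
90 39 tool y -0.0078..0.0114 x 0.0758 z 0.0186 93
120 46 tool y -0.0092..0.0125 x 0.0620 z 0.0242 17
150 45 tool y -0.0090..0.0126 x 0.0480 z 0.0238 15
180 43 tool y -0.0088..0.0123 x 0.0334 z 0.0239 7
210 42 tool y -0.0089..0.0126 x 0.0180 z 0.0237 12
240 41 tool y -0.0086..0.0129 x 0.0019 z 0.0235 14
270 41 tool y -0.0089..0.0127 x -0.0148 z 0.0239 20
300 33 tool y -0.0068..0.0107 x -0.0328 z 0.0232 19
```

Emit:
servo_tool --newtons 20 --steps '[{"tx": 0.11, "ty": 0.15, "tz": -1.5, "yaw": 0, "claw": 6}, {"tx": 0, "ty": 0, "tz": -1.5, "yaw": 0, "claw": 5}, {"tx": 0, "ty": 0, "tz": -1.2, "yaw": 0, "claw": 4}, {"tx": 0, "ty": 0, "tz": -0.5, "yaw": 0, "claw": 3}, {"tx": 0, "ty": 0, "tz": 0, "yaw": 0, "claw": 1.8}, {"tx": 0, "ty": 0, "tz": 0, "yaw": 0, "claw": 1.8}, {"tx": 0, "ty": 0, "tz": 0, "yaw": 0, "claw": 1.8}, {"tx": 0, "ty": 0, "tz": 0, "yaw": 0, "claw": 1.8}]'

```text
time_s: 4.0
position: [0.5458, -0.1541, 0.0217]
tool_rot: [[-0.807, 0.59, 0.001], [0.59, 0.807, -0.0], [-0.001, 0.0, -1.0]]
ft_force: [1.0, -0.7, -2.6]
grip_width: 0.0215
gripper_force: 22.1
```

Emit:
servo_tool --steps '[{"tx": 0, "ty": 0, "tz": 1, "yaw": 0, "claw": 1.8}, {"tx": 0, "ty": 0, "tz": 1, "yaw": 0, "claw": 1.8}, {"tx": 0, "ty": 0, "tz": 1, "yaw": 0, "claw": 1.8}, {"tx": 0, "ty": 0, "tz": 1, "yaw": 0, "claw": 1.8}, {"tx": 0, "ty": 0, "tz": 1, "yaw": 0, "claw": 1.8}, {"tx": 0, "ty": 0, "tz": 1, "yaw": 0, "claw": 1.8}, {"tx": 0, "ty": 0, "tz": 0, "yaw": 0, "claw": 1.8}, {"tx": 0, "ty": 0, "tz": 0, "yaw": 0, "claw": 1.8}]'

```text
time_s: 4.8
position: [0.5456, -0.154, 0.0814]
tool_rot: [[-0.807, 0.59, 0.0], [0.59, 0.807, -0.0], [-0.0, 0.0, -1.0]]
ft_force: [-0.0, -0.3, -1.9]
grip_width: 0.0218
gripper_force: 21.9
```

```bash
cat >> h.py <<'E'
def bar(f,rng=(0,330)):
    o=env.observe(); p=np.array(o['position']); R=np.array(o['tool_rot']); print(p.round(4),'F',np.round(o['ft_force'],1),'T',np.round(o['wrist_torque'],2))
    shot('wrist',f); P,im=cloud(f); Q=(P-p)@R
    k=(abs(Q[...,1])<.010)&(Q[...,0]>-.04)&(Q[...,0]<.26)&(Q[...,2]>-.03)&(Q[...,2]<.3)&(P[...,2]>.0045)
    q=Q[k]
    for x in np.arange(-.03,.26,.02):
        m=abs(q[:,0]-x)<.004
        if m.sum()>5: print('x %.2f top z %.4f y %.4f..%.4f n%d'%(x,np.median(q[m,2]),*np.percentile(q[m,1],[2,98]),m.sum()), end=' | ')
    b=q[(q[:,0]>.09)&(q[:,0]<.14)]; 
    if len(b): 
        c=np.polyfit(b[:,0],b[:,2],1); print('\nblade slope deg %.2f'%np.degrees(np.arctan(c[0])))
    return P,im
E
python3 -c "
from h import *
bar('w4')"
```

```text
[ 0.5456 -0.154   0.0814] F [-0.  -0.3 -1.9] T [-0.08 -0.1  -0.04]
x -0.03 top z -0.0028 y -0.0094..0.0097 n703 | x -0.01 top z -0.0028 y -0.0095..0.0095 n923 | x 0.01 top z -0.0026 y -0.0096..0.0097 n1033 | x 0.03 top z -0.0025 y -0.0095..0.0096 n1162 | x 0.05 top z -0.0024 y -0.0094..0.0095 n1305 | x 0.07 top z -0.0021 y -0.0094..0.0095 n1448 | x 0.09 top z 0.0136 y -0.0094..0.0095 n1299 | 
blade slope deg 0.78
```

The bar stayed rigid in the grip, with a slope of 0.8°. Insertion needs it about 15–18° nose-down. I can pitch it by pressing its tail end down on the edge of the fixed side table (z≈0.185), so I'll measure that edge.

```bash
python3 - <<'E'
from h import *
for f in('s0','d0','d1','d2','w2'):
  X=cloud(f)[0].reshape(-1,3); X=X[np.isfinite(X).all(1)]
  for y in (-.12,-.10,-.08,-.06,-.04,-.02):
    k=X[(abs(X[:,1]-y)<.008)&(X[:,2]>.15)&(X[:,2]<.21)&(X[:,0]>.56)&(X[:,0]<.72)]
    if len(k)>5: print(f,y,len(k),'xmin',np.percentile(k[:,0],[0,3]).round(4),'z',np.median(k[:,2]).round(4),'z near edge',np.median(k[k[:,0]<np.percentile(k[:,0],10)][:,2]).round(4))
print(env.observe()['q'])
E
```

```text
s0 -0.12 211 xmin [0.6429 0.6467] z 0.1841 z near edge 0.1839
s0 -0.1 218 xmin [0.6416 0.6467] z 0.1843 z near edge 0.1844
s0 -0.08 220 xmin [0.641  0.6462] z 0.1841 z near edge 0.1837
s0 -0.06 214 xmin [0.642  0.6464] z 0.1841 z near edge 0.184
s0 -0.04 212 xmin [0.6424 0.6455] z 0.1841 z near edge 0.183
s0 -0.02 212 xmin [0.6426 0.6467] z 0.1841 z near edge 0.1836
d0 -0.12 214 xmin [0.6368 0.6382] z 0.1849 z near edge 0.178
d0 -0.1 200 xmin [0.637  0.6386] z 0.1855 z near edge 0.177
d0 -0.08 195 xmin [0.6372 0.6378] z 0.185 z near edge 0.1793
d0 -0.06 192 xmin [0.6374 0.6383] z 0.1853 z near edge 0.178
d0 -0.04 193 xmin [0.637  0.6379] z 0.1851 z near edge 0.1812
d0 -0.02 177 xmin [0.6378 0.6382] z 0.1853 z near edge 0.178
d1 -0.12 213 xmin [0.6371 0.6384] z 0.1854 z near edge 0.1781
d1 -0.1 203 xmin [0.6367 0.6387] z 0.1853 z near edge 0.1799
d1 -0.08 201 xmin [0.6369 0.6385] z 0.1854 z near edge 0.1783
d1 -0.06 197 xmin [0.6366 0.6383] z 0.1853 z near edge 0.1791
d1 -0.04 190 xmin [0.6364 0.6383] z 0.1852 z near edge 0.1781
d1 -0.02 190 xmin [0.6361 0.638 ] z 0.1852 z near edge 0.1793
d2 -0.12 207 xmin [0.6372 0.6384] z 0.1853 z near edge 0.178
d2 -0.1 201 xmin [0.6359 0.6385] z 0.1852 z near edge 0.1775
d2 -0.08 200 xmin [0.6368 0.6382] z 0.1855 z near edge 0.178
d2 -0.06 199 xmin [0.636  0.6379] z 0.1854 z near edge 0.1806
d2 -0.04 195 xmin [0.6368 0.6384] z 0.1855 z near edge 0.179
d2 -0.02 187 xmin [0.6375 0.6381] z 0.1852 z near edge 0.1783
w2 -0.04 11 xmin [0.6593 0.6594] z 0.1848 z near edge 0.185
w2 -0.02 479 xmin [0.6432 0.6453] z 0.1849 z near edge 0.1851
[-2.77196153e+01  3.34648959e+01  8.51970582e+01 -4.05480753e-04
  6.13754673e+01 -8.15485498e+01]
```

Emit:
servo_tool --steps '[{"tx": 0, "ty": 1.5, "tz": 2.6, "yaw": 6, "claw": 1.8}, {"tx": 0, "ty": 1.5, "tz": 2.6, "yaw": 6, "claw": 1.8}, {"tx": 0, "ty": 1.5, "tz": 2.6, "yaw": 6, "claw": 1.8}, {"tx": 0, "ty": 1.5, "tz": 2.6, "yaw": 6, "claw": 1.8}, {"tx": 0, "ty": 1.5, "tz": 2.6, "yaw": 6, "claw": 1.8}, {"tx": 0, "ty": 1.5, "tz": 2.6, "yaw": 6, "claw": 1.8}, {"tx": 2.4, "ty": 0, "tz": 0, "yaw": 0, "claw": 1.8}, {"tx": 2.4, "ty": 0, "tz": 0, "yaw": 0, "claw": 1.8}, {"tx": 2.4, "ty": 0, "tz": -0.8, "yaw": 0, "claw": 1.8}, {"tx": 0, "ty": 0, "tz": -1, "yaw": 0, "claw": 1.8}, {"tx": 0, "ty": 0, "tz": -0.6, "yaw": 0, "claw": 1.8}, {"tx": 0, "ty": 0, "tz": 0, "yaw": 0, "claw": 1.8}, {"tx": 0, "ty": 0, "tz": 0, "yaw": 0, "claw": 1.8}]'

```text
time_s: 6.15
position: [0.6171, -0.064, 0.2136]
tool_rot: [[-1.0, 0.003, -0.0], [0.003, 1.0, 0.0], [0.0, 0.0, -1.0]]
ft_force: [0.5, 0.9, -2.1]
grip_width: 0.0213
gripper_force: 21.8
```

```bash
python3 -c "
from h import *
bar('w5')"
```

```text
[ 0.6171 -0.064   0.2136] F [ 0.5  0.9 -2.1] T [-0.04 -0.14 -0.03]
x -0.03 top z -0.0032 y -0.0096..0.0096 n704 | x -0.01 top z -0.0028 y -0.0094..0.0095 n923 | x 0.01 top z -0.0023 y -0.0095..0.0095 n1033 | x 0.03 top z -0.0019 y -0.0095..0.0095 n1151 | x 0.05 top z -0.0014 y -0.0095..0.0095 n1297 | x 0.07 top z -0.0007 y -0.0095..0.0095 n1371 | x 0.09 top z 0.0154 y -0.0095..0.0093 n1272 | 
blade slope deg 1.59
```

Emit:
servo_tool --steps '[{"tx": 0, "ty": 0, "tz": -0.4, "yaw": 0, "claw": 1.8}, {"tx": 0, "ty": 0, "tz": -0.3, "yaw": 0, "claw": 1.8}, {"tx": 0, "ty": 0, "tz": -0.2, "yaw": 0, "claw": 1.8}, {"tx": 0, "ty": 0, "tz": -0.2, "yaw": 0, "claw": 1.8}, {"tx": 0, "ty": 0, "tz": -0.2, "yaw": 0, "claw": 1.8}, {"tx": 0, "ty": 0, "tz": 0, "yaw": 0, "claw": 1.8}]'

```text
time_s: 6.8
position: [0.6168, -0.064, 0.2013]
tool_rot: [[-1.0, 0.003, -0.001], [0.003, 1.0, -0.0], [0.001, -0.0, -1.0]]
ft_force: [-8.9, 0.3, 5.8]
grip_width: 0.0215
gripper_force: 24.0
```

```bash
python3 -c "
from h import *
bar('w6')"
```

```text
[ 0.6168 -0.064   0.2013] F [-8.9  0.3  5.8] T [ 0.03  1.04 -0.01]
x -0.03 top z -0.0080 y -0.0092..0.0092 n327 | x -0.01 top z -0.0052 y -0.0095..0.0095 n1067 | x 0.01 top z -0.0019 y -0.0095..0.0094 n1088 | x 0.03 top z 0.0014 y -0.0096..0.0096 n1138 | x 0.05 top z 0.0046 y -0.0096..0.0094 n1193 | x 0.07 top z 0.0080 y -0.0094..0.0095 n1252 | x 0.09 top z 0.0273 y -0.0095..0.0096 n1042 | x 0.11 top z 0.0302 y -0.0095..0.0092 n296 | 
blade slope deg 9.43
```

Emit:
servo_tool --steps '[{"tx": 0, "ty": 0, "tz": -0.2, "yaw": 0, "claw": 1.8}, {"tx": 0, "ty": 0, "tz": -0.2, "yaw": 0, "claw": 1.8}, {"tx": 0, "ty": 0, "tz": -0.1, "yaw": 0, "claw": 1.8}, {"tx": 0, "ty": 0, "tz": 0, "yaw": 0, "claw": 1.8}]'

```text
time_s: 7.25
position: [0.6166, -0.064, 0.1965]
tool_rot: [[-1.0, 0.003, -0.001], [0.003, 1.0, -0.0], [0.001, -0.0, -1.0]]
ft_force: [-9.0, 0.7, 7.3]
grip_width: 0.0213
gripper_force: 25.7
```

```bash
python3 -c "
from h import *
bar('w7')"
```

```text
[ 0.6166 -0.064   0.1965] F [-9.   0.7  7.3] T [0.02 1.12 0.06]
x -0.01 top z -0.0084 y -0.0096..0.0096 n1193 | x 0.01 top z -0.0018 y -0.0095..0.0096 n1167 | x 0.03 top z 0.0048 y -0.0096..0.0094 n1138 | x 0.05 top z 0.0114 y -0.0096..0.0094 n1098 | x 0.07 top z 0.0180 y -0.0093..0.0095 n1047 | x 0.09 top z 0.0413 y -0.0096..0.0097 n845 | x 0.11 top z 0.0478 y -0.0096..0.0093 n762 | 
blade slope deg 18.30
```

Emit:
servo_tool --steps '[{"tx": 0, "ty": 0, "tz": -0.1, "yaw": 0, "claw": 1.8}, {"tx": 0, "ty": 0, "tz": 0, "yaw": 0, "claw": 1.8}, {"tx": 0, "ty": 0, "tz": 1, "yaw": 0, "claw": 1.8}, {"tx": 0, "ty": 0, "tz": 1.5, "yaw": 0, "claw": 1.8}, {"tx": -1.2, "ty": -0.6, "tz": 0, "yaw": -7.5, "claw": 1.8}, {"tx": -1.2, "ty": -0.6, "tz": 0, "yaw": -7.5, "claw": 1.8}, {"tx": -1.2, "ty": -0.6, "tz": 0, "yaw": -7.5, "claw": 1.8}, {"tx": -1.2, "ty": -0.6, "tz": 0, "yaw": -7.5, "claw": 1.8}, {"tx": -1.2, "ty": -0.6, "tz": 0, "yaw": -7.5, "claw": 1.8}, {"tx": -1.2, "ty": -0.6, "tz": 0, "yaw": -7.5, "claw": 1.8}, {"tx": -1.2, "ty": -0.6, "tz": 0, "yaw": -7.5, "claw": 1.8}, {"tx": -1.2, "ty": -0.6, "tz": 0, "yaw": -7.5, "claw": 1.8}, {"tx": -1.2, "ty": -0.6, "tz": 0, "yaw": -7.5, "claw": 1.8}, {"tx": -1.2, "ty": -0.6, "tz": 0, "yaw": -7.5, "claw": 1.8}, {"tx": -1.2, "ty": -0.6, "tz": 0, "yaw": -7.5, "claw": 1.8}, {"tx": -1.0, "ty": 0, "tz": 0, "yaw": -7.3, "claw": 1.8}, {"tx": 0, "ty": 0, "tz": 0, "yaw": 0, "claw": 1.8}, {"tx": 0, "ty": 0, "tz": 0, "yaw": 0, "claw": 1.8}]'

```text
time_s: 9.1
position: [0.476, -0.1301, 0.2197]
tool_rot: [[-0.004, 1.0, 0.001], [1.0, 0.004, -0.0], [-0.0, 0.001, -1.0]]
ft_force: [-0.0, 0.1, -2.5]
grip_width: 0.0215
gripper_force: 24.6
```

```bash
python3 - <<'E'
from h import *
P,im=bar('w8'); shot('side','d8'); shot('scene','s8')
o=env.observe(); p=np.array(o['position']); R=np.array(o['tool_rot'])
for f in('w8','d8','s8'):
  Q=(cloud(f)[0]-p)@R
  k=(abs(Q[...,1])<.014)&(Q[...,0]>-.06)&(Q[...,0]<.26)&(Q[...,2]>.0)&(Q[...,2]<.14)
  q=Q[k]; print(f,len(q)); 
  if len(q)>5: print(q[:,0].min(),q[:,0].max(),np.round(q[np.argsort(q[:,0])[-5:]],4).tolist())
q=(P-p)@R; m=abs(q[...,1])<.006
for x in np.arange(.07,.095,.002):
  s=q[m&(abs(q[...,0]-x)<.001)]; print('%.3f %.4f'%(x,np.median(s[:,2])),end='; ')
E
```

```text
[ 0.476  -0.1301  0.2197] F [-0.   0.1 -2.5] T [-0.15 -0.05 -0.03]
x -0.01 top z -0.0095 y -0.0097..0.0096 n1263 | x 0.01 top z -0.0024 y -0.0097..0.0094 n1263 | x 0.03 top z 0.0050 y -0.0092..0.0095 n1127 | x 0.05 top z 0.0122 y -0.0094..0.0096 n1104 | x 0.07 top z 0.0193 y -0.0090..0.0096 n1018 | x 0.09 top z 0.0433 y -0.0084..0.0097 n774 | x 0.11 top z 0.0505 y -0.0085..0.0099 n753 | 
blade slope deg 19.86
w8 12798
0.007248683588402077 0.11533853234371953 [[0.1151, -0.0088, 0.0529], [0.1152, 0.007, 0.0528], [0.1152, -0.0047, 0.0529], [0.1153, -0.0002, 0.0534], [0.1153, 0.0016, 0.0535]]
d8 344
-0.034360063054229374 0.1911431183791507 [[0.1826, -0.005, 0.078], [0.1827, -0.0109, 0.0781], [0.1842, -0.0099, 0.0763], [0.1863, -0.0116, 0.0775], [0.1911, -0.0114, 0.0791]]
s8 701
-0.02122052171528509 0.21518754744745938 [[0.2119, -0.0062, 0.0901], [0.2127, 0.0038, 0.0891], [0.2129, 0.003, 0.0867], [0.215, 0.0045, 0.0893], [0.2152, -0.0075, 0.0921]]
0.070 0.0187; 0.072 0.0197; 0.074 0.0213; 0.076 0.0261; 0.078 0.0265; 0.080 0.0396; 0.082 0.0402; 0.084 0.0408; 0.086 0.0416; 0.088 0.0423; 0.090 0.0431; 0.092 0.0436; 0.094 0.0444;
```

Emit:
servo_tool --steps '[{"tx": -0.1, "ty": 0, "tz": -2.5, "yaw": 0, "claw": 1.8}, {"tx": 0, "ty": 0, "tz": -2.5, "yaw": 0, "claw": 1.8}, {"tx": 0, "ty": 0, "tz": -2, "yaw": 0, "claw": 1.8}, {"tx": 0, "ty": 0, "tz": -1.23, "yaw": 0, "claw": 1.8}, {"tx": 0, "ty": 1, "tz": -0.36, "yaw": 0, "claw": 1.8}, {"tx": 0, "ty": 1, "tz": -0.36, "yaw": 0, "claw": 1.8}, {"tx": 0, "ty": 1, "tz": -0.36, "yaw": 0, "claw": 1.8}, {"tx": 0, "ty": 1, "tz": -0.36, "yaw": 0, "claw": 1.8}, {"tx": 0, "ty": 1, "tz": -0.36, "yaw": 0, "claw": 1.8}, {"tx": 0, "ty": 0.7, "tz": -0.25, "yaw": 0, "claw": 1.8}, {"tx": 0, "ty": 0, "tz": 0, "yaw": 0, "claw": 1.8}, {"tx": 0, "ty": 0, "tz": 0, "yaw": 0, "claw": 1.8}]'

```text
time_s: 10.45
position: [0.4748, -0.073, 0.1166]
tool_rot: [[-0.001, 1.0, 0.0], [1.0, 0.001, -0.0], [-0.0, 0.0, -1.0]]
ft_force: [-0.5, -0.9, -2.9]
grip_width: 0.0216
gripper_force: 24.6
```

```bash
python3 - <<'E'
from h import *
P,im=bar('w9'); shot('scene','s9')
o=env.observe(); p=np.array(o['position']); R=np.array(o['tool_rot'])
P,im=cloud('s9')
k=(P[...,1]>.08)&(P[...,1]<.2)&(P[...,0]>.38)&(P[...,0]<.57)&(P[...,2]<.1); v,u=np.where(k); print(u.min(),u.max(),v.min(),v.max())
a=cv2.imread('pics/s9.png')[160:260,250:410]; b=cv2.imread('pics/w9.png')
cv2.imwrite('pics/c9.png',np.vstack([cv2.resize(cv2.convertScaleAbs(a,alpha=1.6),(480,300),interpolation=2),cv2.resize(b,(480,300))]))
E
```

```text
[ 0.4748 -0.073   0.1166] F [-0.5 -0.9 -2.9] T [-0.16 -0.01 -0.03]
x -0.01 top z -0.0095 y -0.0097..0.0096 n1269 | x 0.01 top z -0.0024 y -0.0098..0.0096 n1252 | x 0.03 top z 0.0049 y -0.0093..0.0096 n1123 | x 0.05 top z 0.0121 y -0.0094..0.0095 n1108 | x 0.07 top z 0.0193 y -0.0091..0.0096 n1015 | x 0.09 top z 0.0433 y -0.0084..0.0098 n773 | x 0.11 top z 0.0504 y -0.0085..0.0098 n747 | 
blade slope deg 19.65
302 366 202 242
```

View pics/c9.png

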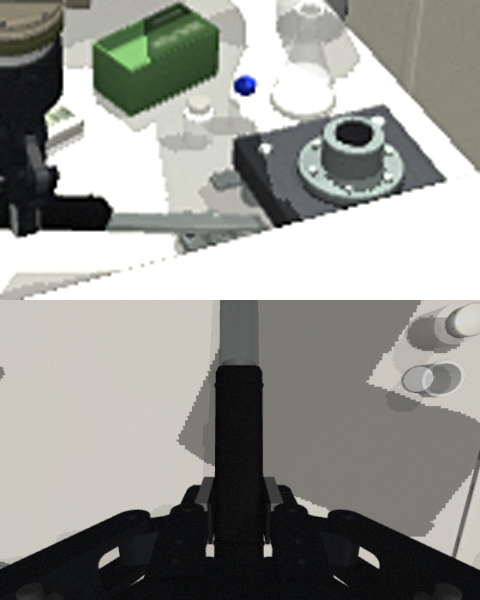

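The crop shows the bar passing over the fulcrum, with its toe at the base's front edge around (265,225). The pitch still holds. Inserting now.

Emit:
servo_tool --steps '[{"tx": 0, "ty": 0.5, "tz": -0.18, "yaw": 0, "claw": 1.8}, {"tx": 0, "ty": 0.5, "tz": -0.18, "yaw": 0, "claw": 1.8}, {"tx": 0, "ty": 0.4, "tz": -0.15, "yaw": 0, "claw": 1.8}, {"tx": 0, "ty": 0.4, "tz": -0.15, "yaw": 0, "claw": 1.8}, {"tx": 0, "ty": 0, "tz": 0, "yaw": 0, "claw": 1.8}]'

```text
time_s: 11.05
position: [0.4745, -0.0544, 0.1097]
tool_rot: [[-0.001, 1.0, -0.0], [1.0, 0.001, 0.0], [0.0, -0.0, -1.0]]
ft_force: [-0.0, 0.1, -3.2]
grip_width: 0.0218
gripper_force: 24.6
```

Emit:
servo_tool --steps '[{"tx": 0, "ty": 0.3, "tz": -0.11, "yaw": 0, "claw": 1.8}, {"tx": 0, "ty": 0.3, "tz": -0.11, "yaw": 0, "claw": 1.8}, {"tx": 0, "ty": 0.3, "tz": -0.11, "yaw": 0, "claw": 1.8}, {"tx": 0, "ty": 0.3, "tz": -0.11, "yaw": 0, "claw": 1.8}, {"tx": 0, "ty": 0.1, "tz": -0.04, "yaw": 0, "claw": 1.8}, {"tx": 0, "ty": 0, "tz": 0, "yaw": 0, "claw": 1.8}]'

```text
time_s: 11.65
position: [0.4746, -0.0418, 0.1051]
tool_rot: [[-0.001, 1.0, -0.0], [1.0, 0.001, 0.0], [0.0, -0.0, -1.0]]
ft_force: [-0.7, 0.4, -2.7]
grip_width: 0.0216
gripper_force: 24.6
```

```bash
cat >> h.py <<'E'
def tilt(f,take=True):
    if take: shot('scene',f)
    P,im=cloud(f); x,y,z=P[...,0],P[...,1],P[...,2]
    k=(x>.405)&(x<.535)&(y>.155)&(y<.285)&(np.hypot(x-.475,y-.222)>.055)&(z>.05)&(z<.085)
    k&=im.astype(int).max(2)<100
    A=np.c_[x[k]-.475,y[k]-.222,np.ones(k.sum())]; b=z[k]
    for _ in range(3):
        c=np.linalg.lstsq(A,b,rcond=None)[0]; r=b-A@c; m=abs(r)<.004; A,b=A[m],b[m]
    print(f,'n',len(b),'slope x,y',c[:2].round(4),'z front %.4f rear %.4f'%(c[2]-.075*c[1],c[2]+.075*c[1]))
E
python3 -c "
from h import *
tilt('s0',0);tilt('s9',0)"
```

```text
s0 n 397 slope x,y [ 0.0045 -0.0002] z front 0.0571 rear 0.0571
s9 n 402 slope x,y [0.0019 0.0012] z front 0.0569 rear 0.0571
```

Emit:
servo_tool --newtons 30 --steps '[{"tx": 0, "ty": -0.07, "tz": -0.2, "yaw": 0, "claw": 1.6}, {"tx": 0, "ty": -0.07, "tz": -0.2, "yaw": 0, "claw": 1.6}, {"tx": 0, "ty": -0.07, "tz": -0.2, "yaw": 0, "claw": 1.6}, {"tx": 0, "ty": -0.07, "tz": -0.2, "yaw": 0, "claw": 1.6}, {"tx": 0, "ty": -0.07, "tz": -0.2, "yaw": 0, "claw": 1.6}, {"tx": 0, "ty": 0, "tz": 0, "yaw": 0, "claw": 1.6}]'

```text
time_s: 12.25
position: [0.4747, -0.0457, 0.0949]
tool_rot: [[-0.0, 1.0, -0.0], [1.0, 0.0, 0.0], [0.0, -0.0, -1.0]]
ft_force: [0.4, 0.0, 1.2]
grip_width: 0.0215
gripper_force: 31.9
```

```bash
python3 -c "
from h import *
bar('w10');tilt('s10')"
```

```text
[ 0.4747 -0.0457  0.0949] F [0.4 0.  1.2] T [ 0.16 -0.1  -0.11]
x -0.01 top z -0.0088 y -0.0097..0.0096 n1215 | x 0.01 top z -0.0030 y -0.0097..0.0096 n1243 | x 0.03 top z 0.0029 y -0.0091..0.0096 n1133 | x 0.05 top z 0.0088 y -0.0091..0.0096 n1116 | x 0.07 top z 0.0146 y -0.0091..0.0094 n1098 | x 0.09 top z 0.0370 y -0.0085..0.0098 n857 | x 0.11 top z 0.0427 y -0.0085..0.0098 n724 | 
blade slope deg 16.34
s10 n 425 slope x,y [ 0.0001 -0.0014] z front 0.0571 rear 0.0569
```

Emit:
servo_tool --steps '[{"tx": 0, "ty": -0.06, "tz": -0.2, "yaw": 0, "claw": 1.6}, {"tx": 0, "ty": -0.06, "tz": -0.2, "yaw": 0, "claw": 1.6}, {"tx": 0, "ty": -0.06, "tz": -0.2, "yaw": 0, "claw": 1.6}, {"tx": 0, "ty": 0, "tz": 0, "yaw": 0, "claw": 1.6}]'

```text
time_s: 12.75
position: [0.4749, -0.0476, 0.0893]
tool_rot: [[-0.0, 1.0, 0.001], [1.0, 0.0, -0.001], [-0.001, 0.001, -1.0]]
ft_force: [-1.3, -1.6, 5.8]
grip_width: 0.0214
gripper_force: 32.6
```

```bash
python3 -c "
from h import *
bar('w11');tilt('s11')"
```

```text
[ 0.4749 -0.0476  0.0893] F [-1.3 -1.6  5.8] T [0.02 0.06 0.  ]
x -0.01 top z -0.0084 y -0.0096..0.0096 n1179 | x 0.01 top z -0.0033 y -0.0098..0.0096 n1227 | x 0.03 top z 0.0019 y -0.0094..0.0096 n1160 | x 0.05 top z 0.0070 y -0.0094..0.0096 n1168 | x 0.07 top z 0.0120 y -0.0094..0.0096 n1157 | x 0.09 top z 0.0335 y -0.0087..0.0096 n891 | x 0.11 top z 0.0382 y -0.0086..0.0096 n627 | 
blade slope deg 14.33
s11 n 418 slope x,y [ 0.005  -0.0009] z front 0.0574 rear 0.0573
```

Emit:
servo_tool --steps '[{"tx": 0, "ty": -0.06, "tz": -0.2, "yaw": 0, "claw": 1.6}, {"tx": 0, "ty": -0.06, "tz": -0.2, "yaw": 0, "claw": 1.6}, {"tx": 0, "ty": -0.05, "tz": -0.2, "yaw": 0, "claw": 1.6}, {"tx": 0, "ty": -0.05, "tz": -0.2, "yaw": 0, "claw": 1.6}, {"tx": 0, "ty": 0, "tz": 0, "yaw": 0, "claw": 1.6}]'

```text
time_s: 13.35
position: [0.4751, -0.0501, 0.0816]
tool_rot: [[-0.001, 1.0, 0.001], [1.0, 0.001, -0.001], [-0.001, 0.001, -1.0]]
ft_force: [-1.4, -2.7, 9.1]
grip_width: 0.0214
gripper_force: 33.1
```

```bash
python3 -c "
from h import *
bar('w12');tilt('s12')"
```

```text
[ 0.4751 -0.0501  0.0816] F [-1.4 -2.7  9.1] T [-0.15  0.24  0.13]
x -0.03 top z -0.0091 y -0.0096..0.0031 n6 | x -0.01 top z -0.0081 y -0.0096..0.0096 n1124 | x 0.01 top z -0.0040 y -0.0098..0.0096 n1227 | x 0.03 top z 0.0001 y -0.0093..0.0095 n1160 | x 0.05 top z 0.0042 y -0.0094..0.0094 n1198 | x 0.07 top z 0.0082 y -0.0095..0.0096 n1246 | x 0.09 top z 0.0285 y -0.0088..0.0097 n973 | x 0.11 top z 0.0322 y -0.0086..0.0097 n466 | 
blade slope deg 11.69
s12 n 402 slope x,y [ 0.0002 -0.0142] z front 0.0592 rear 0.0571
```

Emit:
servo_tool --steps '[{"tx": 0, "ty": -0.05, "tz": -0.2, "yaw": 0, "claw": 1.6}, {"tx": 0, "ty": -0.05, "tz": -0.2, "yaw": 0, "claw": 1.6}, {"tx": 0, "ty": -0.05, "tz": -0.2, "yaw": 0, "claw": 1.6}, {"tx": 0, "ty": -0.05, "tz": -0.2, "yaw": 0, "claw": 1.6}, {"tx": 0, "ty": -0.04, "tz": -0.2, "yaw": 0, "claw": 1.6}, {"tx": 0, "ty": -0.04, "tz": -0.2, "yaw": 0, "claw": 1.6}, {"tx": 0, "ty": 0, "tz": 0, "yaw": 0, "claw": 1.6}]'

```text
time_s: 14.15
position: [0.4753, -0.0531, 0.0697]
tool_rot: [[-0.001, 1.0, 0.002], [1.0, 0.001, -0.002], [-0.002, 0.002, -1.0]]
ft_force: [-0.8, -4.7, 9.4]
grip_width: 0.0215
gripper_force: 33.5
```

```bash
python3 -c "
from h import *
bar('w13');tilt('s13')"
```

```text
[ 0.4753 -0.0531  0.0697] F [-0.8 -4.7  9.4] T [-0.33  0.15  0.11]
x -0.03 top z -0.0094 y -0.0095..0.0075 n81 | x -0.01 top z -0.0076 y -0.0097..0.0096 n1085 | x 0.01 top z -0.0051 y -0.0098..0.0095 n1189 | x 0.03 top z -0.0024 y -0.0095..0.0096 n1176 | x 0.05 top z 0.0002 y -0.0093..0.0095 n1269 | x 0.07 top z 0.0026 y -0.0094..0.0096 n1360 | x 0.09 top z 0.0213 y -0.0088..0.0096 n1102 | x 0.11 top z 0.0235 y -0.0089..0.0096 n164 | 
blade slope deg 7.25
s13 n 392 slope x,y [ 0.0007 -0.0398] z front 0.0626 rear 0.0566
```

Emit:
servo_tool --steps '[{"tx": 0, "ty": -0.07, "tz": -0.2, "yaw": 0, "claw": 1.6}, {"tx": 0, "ty": -0.07, "tz": -0.2, "yaw": 0, "claw": 1.6}, {"tx": 0, "ty": -0.05, "tz": -0.2, "yaw": 0, "claw": 1.6}, {"tx": 0, "ty": -0.04, "tz": -0.2, "yaw": 0, "claw": 1.6}, {"tx": 0, "ty": -0.04, "tz": -0.2, "yaw": 0, "claw": 1.6}, {"tx": 0, "ty": -0.03, "tz": -0.2, "yaw": 0, "claw": 1.6}, {"tx": 0, "ty": 0, "tz": 0, "yaw": 0, "claw": 1.6}]'

```text
time_s: 14.95
position: [0.4753, -0.0555, 0.058]
tool_rot: [[-0.001, 1.0, 0.002], [1.0, 0.001, -0.001], [-0.001, 0.002, -1.0]]
ft_force: [-1.5, -0.3, 14.5]
grip_width: 0.0214
gripper_force: 34.5
```

```bash
python3 -c "
from h import *
bar('w14');tilt('s14')
a=[cv2.imread('pics/%s.png'%n)[180:250,300:400] for n in('s9','s13','s14')]
cv2.imwrite('pics/c14.png',np.hstack([cv2.resize(cv2.convertScaleAbs(i,alpha=2),(266,560//3),interpolation=2) for i in a]))"
```

```text
[ 0.4753 -0.0555  0.058 ] F [-1.5 -0.3 14.5] T [0.32 0.26 0.11]
x -0.03 top z -0.0080 y -0.0089..0.0096 n210 | x -0.01 top z -0.0072 y -0.0096..0.0094 n1033 | x 0.01 top z -0.0061 y -0.0097..0.0095 n1159 | x 0.03 top z -0.0049 y -0.0093..0.0096 n1196 | x 0.05 top z -0.0038 y -0.0095..0.0096 n1332 | x 0.07 top z -0.0027 y -0.0096..0.0096 n1486 | x 0.09 top z 0.0144 y -0.0087..0.0096 n1224 | 
blade slope deg 3.47
s14 n 404 slope x,y [ 0.0013 -0.0644] z front 0.0662 rear 0.0565
```

Emit:
servo_tool --steps '[{"tx": 0, "ty": -0.03, "tz": -0.2, "yaw": 0, "claw": 1.6}, {"tx": 0, "ty": -0.03, "tz": -0.2, "yaw": 0, "claw": 1.6}, {"tx": 0, "ty": -0.02, "tz": -0.15, "yaw": 0, "claw": 1.6}, {"tx": 0, "ty": 0, "tz": 0, "yaw": 0, "claw": 1.6}]'

```text
time_s: 15.45
position: [0.4754, -0.0563, 0.0527]
tool_rot: [[-0.001, 1.0, 0.003], [1.0, 0.001, -0.001], [-0.001, 0.003, -1.0]]
ft_force: [-1.0, 0.4, 16.0]
grip_width: 0.0212
gripper_force: 35.1
```

```bash
python3 -c "
from h import *
bar('w15');tilt('s15')
P,im=cloud('w2')
for x,y in[(.385,.15),(.39,.15),(.382,.16),(.39,.19),(.394,.145),(.56,.145),(.563,.141),(.57,.15),(.36,.1),(.43,.06),(.35,.17)]:
  k=np.hypot(P[...,0]-x,P[...,1]-y)<.004; print(x,y,k.sum(),np.percentile(P[k][:,2],[10,50,90]).round(4))
a=[cv2.imread('pics/%s.png'%n)[180:250,300:400] for n in('s9','s14','s15')]
cv2.imwrite('pics/c15.png',np.hstack([cv2.resize(cv2.convertScaleAbs(i,alpha=1.5),(266,186),interpolation=2) for i in a]))"
```

```text
[ 0.4754 -0.0563  0.0527] F [-1.   0.4 16. ] T [0.31 0.22 0.17]
x -0.03 top z -0.0074 y -0.0089..0.0092 n261 | x -0.01 top z -0.0072 y -0.0096..0.0094 n1007 | x 0.01 top z -0.0067 y -0.0098..0.0095 n1162 | x 0.03 top z -0.0061 y -0.0095..0.0095 n1218 | x 0.05 top z -0.0056 y -0.0094..0.0095 n1367 | x 0.07 top z -0.0052 y -0.0094..0.0095 n1551 | x 0.09 top z 0.0113 y -0.0088..0.0095 n1308 | 
blade slope deg 1.74
s15 n 400 slope x,y [-0.0005 -0.0838] z front 0.0689 rear 0.0563
0.385 0.15 47 [0.0051 0.0063 0.0076]
0.39 0.15 45 [0.0053 0.0064 0.0073]
0.382 0.16 81 [0.0053 0.0072 0.0469]
0.39 0.19 21 [0.0154 0.0185 0.021 ]
0.394 0.145 40 [0.0001 0.0056 0.007 ]
0.56 0.145 34 [0.0052 0.006  0.0068]
0.563 0.141 37 [0.0053 0.0064 0.0078]
0.57 0.15 22 [0.0054 0.006  0.0066]
0.36 0.1 45 [-0.0011 -0.0002  0.0007]
0.43 0.06 38 [-0.0013 -0.0003  0.0005]
0.35 0.17 1 [-0.0011 -0.0011 -0.0011]
```

View pics/c15.png

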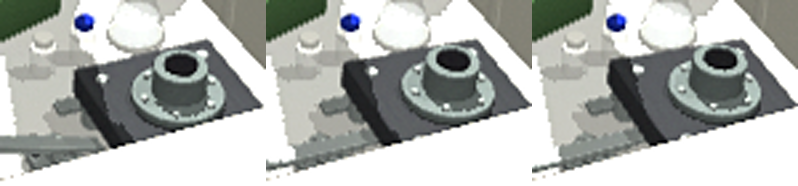

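The three crops show the slab tilting progressively as it is levered, and the left side leg moving at (65–75,105). I'll raise it a little more.

Emit:
servo_tool --steps '[{"tx": 0, "ty": -0.01, "tz": -0.2, "yaw": 0, "claw": 1.6}, {"tx": 0, "ty": -0.01, "tz": -0.2, "yaw": 0, "claw": 1.6}, {"tx": 0, "ty": 0, "tz": -0.2, "yaw": 0, "claw": 1.6}, {"tx": 0, "ty": 0, "tz": 0, "yaw": 0, "claw": 1.6}, {"tx": 0, "ty": 0, "tz": 0, "yaw": 0, "claw": 1.6}]'

```text
time_s: 16.05
position: [0.4757, -0.057, 0.047]
tool_rot: [[-0.001, 1.0, 0.003], [1.0, 0.001, -0.002], [-0.002, 0.003, -1.0]]
ft_force: [-1.4, -3.0, 17.2]
grip_width: 0.0217
gripper_force: 35.6
```

```bash
python3 -c "
from h import *
bar('w16');tilt('s16');tilt('s16b');tilt('s16c');shot('side','d16')
a=[cv2.imread('pics/%s.png'%n)[185:235,305:365] for n in('s9','s16')]
b=cv2.imread('pics/d16.png')[120:280,180:380]
cv2.imwrite('pics/c16.png',np.vstack([np.hstack([cv2.resize(cv2.convertScaleAbs(i,alpha=1.5),(360,300),interpolation=2) for i in a]),cv2.resize(b,(720,290))]))"
```

```text
[ 0.4757 -0.057   0.047 ] F [-1.4 -3.  17.2] T [-0.11  0.29  0.26]
x -0.03 top z -0.0067 y -0.0086..0.0093 n299 | x -0.01 top z -0.0072 y -0.0097..0.0095 n977 | x 0.01 top z -0.0073 y -0.0098..0.0094 n1143 | x 0.03 top z -0.0075 y -0.0094..0.0094 n1225 | x 0.05 top z -0.0076 y -0.0095..0.0096 n1397 | x 0.07 top z -0.0079 y -0.0095..0.0096 n1626 | x 0.09 top z 0.0079 y -0.0089..0.0096 n1403 | 
blade slope deg -0.50
s16 n 393 slope x,y [ 0.0028 -0.1013] z front 0.0716 rear 0.0565
s16b n 390 slope x,y [-0.0036 -0.0983] z front 0.0713 rear 0.0566
s16c n 399 slope x,y [-0.0004 -0.1027] z front 0.0716 rear 0.0562
```

View pics/c16.png

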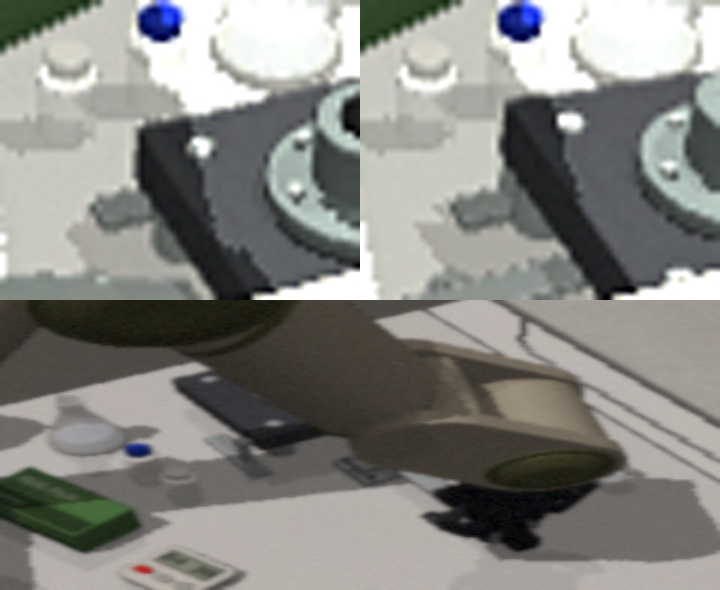

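The crops show the slab front raised about 14 mm, and the scene view (right panel) now shows the leg near upright at (530,215). I'll raise it 1 mm more as margin, then lower slowly and watch whether the legs take the load.

Emit:
servo_tool --steps '[{"tx": 0, "ty": 0, "tz": -0.15, "yaw": 0, "claw": 1.6}, {"tx": 0, "ty": 0, "tz": -0.1, "yaw": 0, "claw": 1.6}, {"tx": 0, "ty": 0, "tz": 0, "yaw": 0, "claw": 1.6}, {"tx": 0, "ty": 0, "tz": 0, "yaw": 0, "claw": 1.6}, {"tx": 0, "ty": 0, "tz": 0, "yaw": 0, "claw": 1.6}]'

```text
time_s: 16.8
position: [0.4758, -0.0571, 0.0446]
tool_rot: [[-0.001, 1.0, 0.004], [1.0, 0.001, -0.002], [-0.002, 0.004, -1.0]]
ft_force: [-1.5, -3.1, 19.2]
grip_width: 0.0213
gripper_force: 35.9
```

```bash
python3 -c "
from h import *
tilt('s17');tilt('s17b')
for f in ('s9','s17'):
  P,im=cloud(f); x,y,z=P[...,0],P[...,1],P[...,2]
  k=(x>.375)&(x<.3945)&(y>.13)&(y<.26)&(z>.003)&(z<.06)
  for a in np.arange(.13,.23,.008):
    s=P[k&(abs(y-a)<.004)]; print(f,round(a,3),len(s),np.sort(s[:,2])[::max(1,len(s)//6)].round(3).tolist())
b=cv2.imread('pics/d16.png')[150:215,220:290]
a=cv2.imread('pics/s17.png')[195:230,310:350]
cv2.imwrite('pics/c17.png',np.hstack([cv2.resize(cv2.convertScaleAbs(b,alpha=1.5),(400,371),interpolation=2),cv2.resize(cv2.convertScaleAbs(a,alpha=1.5),(400,371),interpolation=2)]))"
```

```text
s17 n 417 slope x,y [-0.0032 -0.1094] z front 0.0728 rear 0.0564
s17b n 401 slope x,y [-0.0016 -0.1081] z front 0.0727 rear 0.0565
s9 0.13 0 []
s9 0.138 5 [0.004, 0.005, 0.006, 0.007, 0.009]
s9 0.146 13 [0.003, 0.004, 0.005, 0.005, 0.006, 0.007, 0.007]
s9 0.154 10 [0.004, 0.005, 0.005, 0.007, 0.007, 0.008, 0.008, 0.009, 0.009, 0.031]
s9 0.162 4 [0.003, 0.004, 0.007, 0.045]
s9 0.17 1 [0.053]
s9 0.178 0 []
s9 0.186 1 [0.053]
s9 0.194 0 []
s9 0.202 0 []
s9 0.21 0 []
s9 0.218 0 []
s9 0.226 0 []
s17 0.13 1 [0.004]
s17 0.138 6 [0.004, 0.004, 0.005, 0.005, 0.008, 0.009]
s17 0.146 11 [0.003, 0.003, 0.005, 0.005, 0.006, 0.006, 0.006, 0.007, 0.007, 0.008, 0.008]
s17 0.154 15 [0.003, 0.005, 0.006, 0.008, 0.008, 0.016, 0.022, 0.028]
s17 0.162 10 [0.004, 0.004, 0.008, 0.011, 0.014, 0.015, 0.017, 0.02, 0.022, 0.026]
s17 0.17 0 []
s17 0.178 0 []
s17 0.186 0 []
s17 0.194 0 []
s17 0.202 0 []
s17 0.21 0 []
s17 0.218 0 []
s17 0.226 0 []
```

View pics/c17.png

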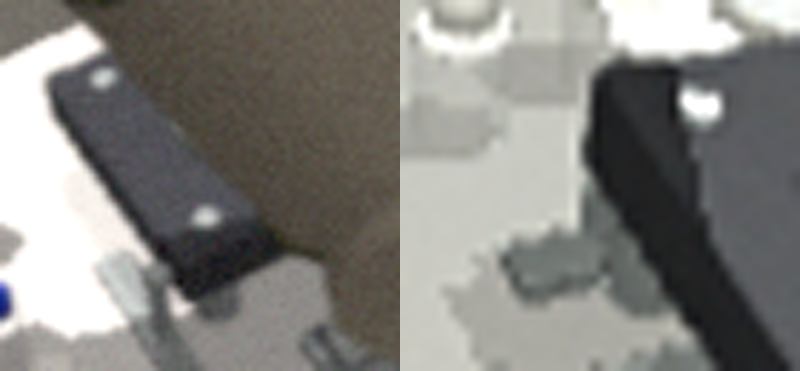

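Depth now shows leg material upright at y≈0.155–0.165, z 8–28 mm, above the strip. The pictures agree, with the leg standing beside the slab's front corner. Easing down.

Emit:
servo_tool --steps '[{"tx": 0, "ty": 0, "tz": 0.12, "yaw": 0, "claw": 1.6}, {"tx": 0, "ty": 0, "tz": 0.12, "yaw": 0, "claw": 1.6}, {"tx": 0, "ty": 0, "tz": 0.12, "yaw": 0, "claw": 1.6}, {"tx": 0, "ty": 0.01, "tz": 0.12, "yaw": 0, "claw": 1.6}, {"tx": 0, "ty": 0.01, "tz": 0.12, "yaw": 0, "claw": 1.6}, {"tx": 0, "ty": 0.01, "tz": 0.12, "yaw": 0, "claw": 1.6}, {"tx": 0, "ty": 0.02, "tz": 0.12, "yaw": 0, "claw": 1.6}, {"tx": 0, "ty": 0.02, "tz": 0.12, "yaw": 0, "claw": 1.6}, {"tx": 0, "ty": 0.0, "tz": 0, "yaw": 0, "claw": 1.6}]'

```text
time_s: 17.8
position: [0.4753, -0.0563, 0.0533]
tool_rot: [[-0.001, 1.0, 0.002], [1.0, 0.001, -0.002], [-0.002, 0.002, -1.0]]
ft_force: [-0.1, -3.0, 5.6]
grip_width: 0.0212
gripper_force: 34.2
```

```bash
python3 -c "
from h import *
bar('w18');tilt('s18');tilt('s18b')"
```

```text
[ 0.4753 -0.0563  0.0533] F [-0.1 -3.   5.6] T [-0.83  0.06  0.11]
x -0.03 top z -0.0081 y -0.0089..0.0096 n206 | x -0.01 top z -0.0078 y -0.0096..0.0096 n1022 | x 0.01 top z -0.0072 y -0.0098..0.0095 n1163 | x 0.03 top z -0.0066 y -0.0095..0.0095 n1213 | x 0.05 top z -0.0059 y -0.0095..0.0095 n1376 | x 0.07 top z -0.0054 y -0.0094..0.0095 n1553 | x 0.09 top z 0.0111 y -0.0086..0.0095 n1290 | 
blade slope deg 1.99
s18 n 379 slope x,y [-0.0002 -0.0779] z front 0.0684 rear 0.0567
s18b n 413 slope x,y [-0.0012 -0.08  ] z front 0.0685 rear 0.0565
```

Emit:
servo_tool --steps '[{"tx": 0, "ty": 0.02, "tz": 0.12, "yaw": 0, "claw": 1.6}, {"tx": 0, "ty": 0.02, "tz": 0.12, "yaw": 0, "claw": 1.6}, {"tx": 0, "ty": 0.02, "tz": 0.12, "yaw": 0, "claw": 1.6}, {"tx": 0, "ty": 0.02, "tz": 0.12, "yaw": 0, "claw": 1.6}, {"tx": 0, "ty": 0, "tz": 0, "yaw": 0, "claw": 1.6}]'

```text
time_s: 18.45
position: [0.4743, -0.0544, 0.0573]
tool_rot: [[-0.001, 1.0, -0.001], [1.0, 0.001, 0.001], [0.001, -0.001, -1.0]]
ft_force: [0.2, 0.4, -3.3]
grip_width: 0.0215
gripper_force: 33.0
```

```bash
python3 -c "
from h import *
bar('w19');tilt('s19');tilt('s19b')"
```

```text
[ 0.4743 -0.0544  0.0573] F [ 0.2  0.4 -3.3] T [-0.36  0.03  0.04]
x -0.03 top z -0.0087 y -0.0094..0.0098 n163 | x -0.01 top z -0.0080 y -0.0096..0.0096 n1037 | x 0.01 top z -0.0069 y -0.0097..0.0094 n1168 | x 0.03 top z -0.0058 y -0.0091..0.0095 n1201 | x 0.05 top z -0.0047 y -0.0092..0.0096 n1338 | x 0.07 top z -0.0037 y -0.0092..0.0096 n1480 | x 0.09 top z 0.0133 y -0.0084..0.0096 n1227 | 
blade slope deg 3.27
s19 n 399 slope x,y [ 0.0028 -0.0794] z front 0.0681 rear 0.0562
s19b n 391 slope x,y [ 0.0037 -0.0797] z front 0.0682 rear 0.0562
```

The base now holds its tilt with no load from the bar, so it stands on its legs. Next I'll bring the toe back into light contact with the lip, release the bar there and retreat.

Emit:
servo_tool --newtons 20 --steps '[{"tx": 0, "ty": -0.02, "tz": -0.1, "yaw": 0, "claw": 1.6}, {"tx": 0, "ty": -0.02, "tz": -0.1, "yaw": 0, "claw": 1.6}, {"tx": 0, "ty": 0, "tz": 0, "yaw": 0, "claw": 1.6}, {"tx": 0, "ty": 0, "tz": 0, "yaw": 0, "claw": 1.6}]'

```text
time_s: 19.0
position: [0.4746, -0.055, 0.0556]
tool_rot: [[-0.0, 1.0, -0.0], [1.0, 0.0, 0.0], [0.0, -0.0, -1.0]]
ft_force: [-0.0, 1.4, -0.8]
grip_width: 0.0214
gripper_force: 33.4
```

Emit:
servo_tool --steps '[{"tx": 0, "ty": 0, "tz": 0, "yaw": 0, "claw": 2.3}, {"tx": 0, "ty": 0, "tz": 0, "yaw": 0, "claw": 2.6}, {"tx": 0, "ty": 0, "tz": 0, "yaw": 0, "claw": 3.2}, {"tx": 0, "ty": 0, "tz": 0, "yaw": 0, "claw": 4.2}, {"tx": 0, "ty": 0, "tz": 0, "yaw": 0, "claw": 5}, {"tx": 0, "ty": 0, "tz": 0, "yaw": 0, "claw": 5}, {"tx": 0, "ty": 0, "tz": 1, "yaw": 0, "claw": 5}, {"tx": 0, "ty": 0, "tz": 1.5, "yaw": 0, "claw": 5}, {"tx": 0, "ty": 0, "tz": 2, "yaw": 0, "claw": 5}, {"tx": 0, "ty": 0, "tz": 2.5, "yaw": 0, "claw": 5}, {"tx": 0, "ty": 0, "tz": 2.5, "yaw": 0, "claw": 5}, {"tx": 0, "ty": 0, "tz": 0, "yaw": 0, "claw": 5}, {"tx": 0, "ty": 0, "tz": 0, "yaw": 0, "claw": 5}]'

```text
time_s: 20.3
position: [0.4746, -0.0552, 0.1511]
tool_rot: [[-0.0, 1.0, 0.001], [1.0, 0.0, -0.0], [-0.0, 0.001, -1.0]]
ft_force: [0.2, -0.3, 0.2]
grip_width: 0.05
gripper_force: 0.0
```

```bash
python3 -c "
from h import *
bar('w20');tilt('s20');tilt('s20b')
P,im=cloud('w20'); k=(abs(P[...,0]-.475)<.009)&(P[...,2]>.02)&(P[...,2]<.08)&(P[...,1]>-.12)&(P[...,1]<.13); q=P[k]
for y in np.arange(-.1,.13,.02):
  s=q[abs(q[:,1]-y)<.003]; print(round(y,2),len(s), np.median(s[:,2]).round(4) if len(s) else '',end='; ')
print(np.round(env.observe()['ft_force'],1))"
```

```text
[ 0.4746 -0.0552  0.1511] F [ 0.2 -0.3  0.2] T [-0.04 -0.01  0.02]
x -0.03 top z 0.0878 y -0.0091..0.0093 n157 | x -0.01 top z 0.0881 y -0.0096..0.0099 n366 | x 0.01 top z 0.0889 y -0.0094..0.0097 n390 | x 0.03 top z 0.0899 y -0.0099..0.0095 n407 | x 0.05 top z 0.0907 y -0.0096..0.0099 n457 | x 0.07 top z 0.0914 y -0.0094..0.0097 n465 | x 0.09 top z 0.1082 y -0.0086..0.0095 n417 | x 0.11 top z 0.1091 y -0.0084..0.0099 n435 | x 0.13 top z 0.1100 y -0.0088..0.0098 n329 | 
blade slope deg 2.53
s20 n 393 slope x,y [ 0.0009 -0.0757] z front 0.0680 rear 0.0566
s20b n 406 slope x,y [-0.     -0.0751] z front 0.0680 rear 0.0567
-0.1 0 ; -0.08 227 0.0636; -0.06 249 0.0629; -0.04 264 0.0619; -0.02 275 0.0611; 0.0 299 0.0602; 0.02 325 0.0589; 0.04 294 0.0426; 0.06 312 0.0417; 0.08 0 ; 0.1 0 ; 0.12 0 ; [ 0.6  0.1 -0.2]
```

The bar rests on the fulcrum and lip, the base stands with its edge about 11 mm up, and the gripper is clear of everything. Handing in.

```bash
python3 -c "
from rig import env
print(env.close_job())"
```

```text
the job is handed in; nothing more can be done
None
```

I handed the job in at about 20 s: the base is standing on its legs with its front edge about 11 mm up, the bar is resting on the fulcrum with its toe still under the edge, and the gripper is clear; no verdict came back.

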